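# Shut the file boxes away in the bench cabinet

## Task

Two cardboard file boxes stick out of the small open steel cabinet on the archive bench. With the fingertips push each box home into its bay until it stops against the back, then swing the cabinet door fully shut by pushing it. Do not lift, carry or pull out the boxes, and leave the glue bottle, the hand stamp and the small carton where they stand.

Things in the scene. Friction and masses are not known exactly. Their poses are not given: they have to be found in the camera images.
- cabinet: Low grey steel cabinet fixed to the bench, 208 mm wide, 240 deep, 125 high. Origin: middle of its front opening at table height; +x into the cabinet, +y to its left seen from the robot. A 4 mm divider at y = 0 makes two bays 98 mm wide, centred at y = +51 and -51 mm. Sides start at x = 0, divider at 12 mm, roof only at 50 mm. Floor 6 mm thick; a solid back at x = 225 mm stops the boxes.
- box_left: Loose cardboard file box in the left (+y) bay: 220 mm long (x), 92 wide, 100 high, about 0.45 kg. Origin: centre of its underside; axes along the cabinet's; front face 110 mm from the origin towards -x. It starts sticking out 30 to 85 mm and slides in with 2 to 8 N. Home against the back, its origin is at x = +115 mm in the cabinet's frame, its front face 5 mm behind the front edge.
- box_right: The same kind of box in the right (-y) bay: same size, mass, origin and axes, same range of starts, home at x = +115 mm in the cabinet's frame.
- door (a joint): Angle of the cabinet's upright door (rad): 0 shut, growing as it opens towards the robot and round to the left, at most 2.3. Starts wide open, past a right angle (1.75 to 2.15), and stays where it is left (light friction, under 1 N at mid-door). No latch, no handle. Shut, its inner face is 3 mm in front of the cabinet's edge; a box that sticks out stops it.
- door_hinge (a point): Point on the door's upright hinge axis, at the cabinet's left front edge (x = -8, y = +104 mm in its frame), 62 mm above the table; the door's middle plane runs through it. At door angle a the door extends from here along (-sin a, -cos a) and its outer face looks along (-cos a, +sin a), x and y in the cabinet's frame.
- door_face (a point): Centre of the door's flat outer face, 104 mm from the hinge axis, 62 mm above the table; moves with the door. The door is a plain steel panel 208 mm wide, 10 mm thick, from 4 to 121 mm above the table; its label frame and louvres are flat decoration.
- glue: White glue bottle, 44 mm across, 110 mm high, standing left of the cabinet; origin under its centre. Not to be disturbed.
- stamp: Turned wooden hand stamp, 38 mm across, 82 mm high, standing to the right in front of the cabinet; origin under its centre. Not to be disturbed.
- carton: Small cardboard carton, 90 by 60 mm, 70 mm high, right of the cabinet; origin under its centre. Not to be disturbed.

How it is judged:
By the outcome, as a careful person would: the job done as asked, in the order asked, and still so for the second after the job is handed in, with the robot touching nothing.
It also fails if it takes over 58 s, if anything falls off the work surface, if the arm or the gripper's body presses on something with over 40 N, if the wrist force passes 120 N, or if a joint passes its speed limit or range.

## Robot

A 7-joint arm with a two-finger parallel gripper is mounted at the origin on the work surface. World frame = base frame: x ahead of the robot, y to its left, z up, the work surface at z = 0. Lengths are in m, angles in rad, forces in N, time in s.
With the tool pointing down it reaches from about 0.425 to 0.95 m from the base axis. Payload 16.7 kg.
Tool frame: the origin (TCP) lies between the finger pads; the fingertips stand 8 mm ahead of it and the grasp point (between the pads) lies 11 mm behind it (bot.nose_length is the distance from the TCP to the fingertips, in m); x points along the fingers, z is the direction in which the jaws open and shut, and the axes are right-handed (so a half turn about x gives the same grasp; the last joint's range is limited). The gripper opens to 94 mm and grips with 3 to 60 N. Pads are 16 mm wide; open, the fingers measure 119 mm over their backs; the gripper's body (75 mm by 177 mm) begins 78 mm behind the grasp point.
Start: joints at [1.139, 0.426, 0.074, 1.606, -0.034, 1.111, -0.067], TCP at [0.188, -0.648, 0.213] pointing down, gripper open.
Joint ranges: [-2.85, 2.85], [-0.5, 2.14], [-1.23, 1.37], [0.21, 2.46], [-1.02, 4.16], [0.16, 2.05], [-2.73, 2.73]. Speed limits (rad/s): [1.89, 1.89, 2.39, 2.39, 3.01, 3.01, 3.01].

## Interface

Orientations are given as a unit quaternion [w, x, y, z].
In Python, from plant import sensors, get_image, camera_model, workorder, boxes_of, outline_of, landmark_of, bot gives the robot as it stands. The module is installed in compiled form; this text tells all that it offers.
- The arm moves only by the tool move_arm, never from a script. Its argument "steps" is a list of rows, each an object of numbers: "jaw": the opening, from 0 (shut) to 1 (fully open); "x", "y", "z": the shift along the tool's x, y, z in cm; "ax", "ay", "az": the turn, a rotation vector about the tool's x, y, z in rad. A call has 1 to 10 rows; each row shifts and turns the pose as measured when the row begins, along the tool's axes as they then stand; what a row does not reach is not made up. A row lasts 1/12 s, in which the tool goes at most 41.7 mm and 7.16 degrees, less where a joint would pass 70% of its speed; a pose out of reach is approached as far as the arm can. A call with a gripper value outside its range is refused whole. The fingers move at their own pace and stop on an object; "grip_force" is the grip in N (left out, the last holds). Time passes only in rows, so rows that do not move let the fingers close. It gives the time, the measured TCP pose, the force and the opening at its end, in the units of the state.
- sensors.read_state(): the state, without advancing time (a new reading comes with each control period).
- get_image(name): name is "scene" or "top" or "wrist"; returns (picture, depth): 400x640x3 uint8, blue, green, red; 400x640 float32, m along the optical axis (not along the pixel's ray), 0 where there is no reading.
- camera_model(name): a dict with "intrinsics" (3x3 intrinsics, pixels), "origin" and "orientation" of the camera in the world; the wrist camera has in their place "mount" (4x4, takes a point from camera to tool coordinates, whose origin is the TCP and whose axes are the tool frame's). Camera axes: x right, y up, looking along -z (the intrinsics and any distortion apply to the point x, -y, -z); pixel columns grow to the right and rows downward; lengths in m; the calibration is good to about 2 mm. A picture is of the moment at which its call begins: read the wrist's pose just before it. camera_model takes no time and is no camera call.
- workorder.close_job(): hands the job in, once; it reports no verdict.
Trained networks look in the newest picture that a camera, given by its name, has taken for a name from the list of things; names that differ only in an ending like _2 or _b are one class to them, and where a whole thing is asked for, a point or a joint stands for the part that bears it (a point fixed in the world has none). Each returns a list of dicts, best first, with "score" (0 to 1); they miss things now and then, are a little off and sometimes report something else, mostly with a low value. They report only what shows in the picture. A call takes as long as a camera call.
- boxes_of(camera, target): "location" ([x, y, z] in m, in world coordinates, good to about 4 mm: the middle of the surface that is visible of it).
- outline_of(camera, target): "pixels" (400x640 bool, what is visible of it).
- landmark_of(camera, target): "location" ([x, y, z] in m, in world coordinates, good to about 4 mm: a listed point, or the origin of a listed thing).
The state is a dict: "time_s": time; "joint_positions": joint angles; "joint_vel": joint speeds; "joint_efforts": joint torques, N m; "tool_pos": TCP position; "tcp_rot": TCP orientation; "force": force on the tool from outside, world axes, zero at the start; "ft_torque": the same for the moment, N m; "grip_width": finger opening in m.
Only numpy, scipy, OpenCV 4.12 (cv2) and the standard library are available. Lean on these libraries where they do the work, as an engineer would, in place of code of your own. Each camera call takes 0.05 s, during which the arm holds its last target.

## Working session

There is one attempt and no reset: what is moved stays moved. The work goes in short steps, Python scripts to look and compute and a tool call to move; the robot and the scene stay as the last step left them, time stands still between calls to the robot, and variables do not carry over. Pictures are saved under pics/ and viewed, and the job is handed in when it is done.

Besides the shell and the picture viewer there is one more tool, called after "Request:" as name(argument=value, ...) on one line, values as JSON. move_arm: Moves the arm, as the interface text tells. Its arguments: {"type":"object","properties":{"steps":{"type":"array"},"grip_force":{"type":"number"}},"required":["steps"]}

```bash
mkdir -p pics; cat > h.py <<'E'
import numpy as np, cv2
from scipy.spatial.transform import Rotation as R
from plant import sensors,get_image,camera_model,workorder,boxes_of,outline_of,landmark_of,bot
def rot(q): return R.from_quat([q[1],q[2],q[3],q[0]]).as_matrix()
def st():
    s=sensors.read_state(); print('t',round(s['time_s'],2),'p',np.round(s['tool_pos'],4),'F',np.round(s['force'],1),'w',round(s['grip_width'],3)); print(np.round(rot(s['tcp_rot']),3)); return s
E
python3 - <<'E'
from h import *
s=st()
for c in ['scene','top']:
    im,d=get_image(c); cv2.imwrite(f'pics/{c}0.png',im)
    m=camera_model(c); print(c,{k:np.round(v,3).tolist() for k,v in m.items() if not isinstance(v,str)})
    for n in ['cabinet','box_left','box_right','door_hinge','door_face','glue','stamp','carton']:
        print(n,[(np.round(r['location'],3).tolist(),round(r['score'],2)) for r in landmark_of(c,n)[:3]])
E
```

```text
t 0.0 p [ 0.1882 -0.6478  0.2128] F [ 0.2 -0.4 -0.8] w 0.094
[[-0.     0.96   0.279]
 [ 0.001  0.279 -0.96 ]
 [-1.    -0.    -0.001]]
scene {'intrinsics': [[381.504, 0.0, 323.57], [0.0, 381.504, 199.113], [0.0, 0.0, 1.0]], 'origin': [1.191, -0.191, 0.829], 'orientation': [0.764, 0.293, 0.21, 0.534]}
cabinet []
box_left []
box_right []
door_hinge [([0.597, 0.01, 0.059], 0.6)]
door_face [([0.503, 0.048, 0.058], 0.82)]
glue [([0.658, 0.18, -0.003], 0.8)]
stamp [([0.474, -0.298, -0.0], 0.51)]
carton [([0.59, -0.316, -0.002], 0.61)]
top {'intrinsics': [[443.062, 0.0, 325.063], [0.0, 443.062, 195.435], [0.0, 0.0, 1.0]], 'origin': [0.439, 0.046, 1.072], 'orientation': [-0.694, -0.056, 0.041, 0.716]}
cabinet [([0.669, -0.152, -0.001], 0.73), ([0.658, 0.178, 0.002], 0.69)]
box_left [([0.64, -0.047, 0.005], 0.62)]
box_right [([0.667, -0.15, 0.002], 0.64), ([0.598, 0.014, 0.067], 0.6)]
door_hinge [([0.596, 0.015, 0.064], 0.58)]
door_face [([0.5, 0.048, 0.057], 0.92)]
glue [([0.657, 0.177, -0.001], 0.63)]
stamp [([0.472, -0.298, 0.0], 0.55)]
carton [([0.594, -0.313, 0.001], 0.64)]
```

View pics/scene0.png

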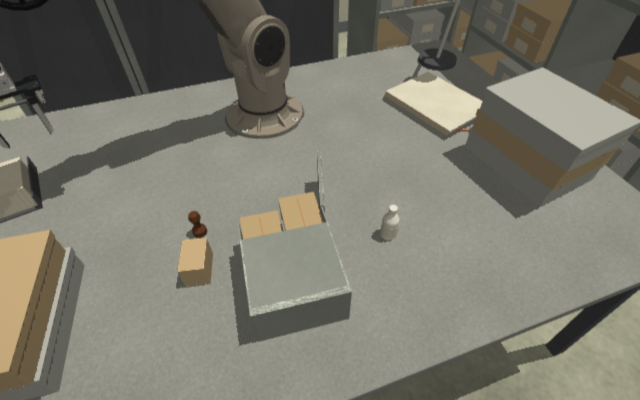

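View pics/top0.png

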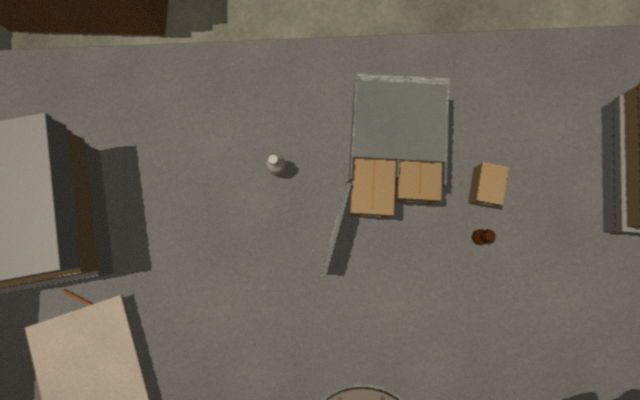

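The top view shows the boxes protruding at about (374,187) and (420,181), with the door running from (350,185) to (326,275). The stamp is at (484,237), the carton at (491,185) and the glue at (276,163). Next I'll get the geometry from depth.

```bash
cat >> h.py <<'E'
def cloud(c):
    im,d=get_image(c); m=camera_model(c); K=np.array(m['intrinsics'])
    v,u=np.mgrid[0:400,0:640]
    x=(u-K[0,2])/K[0,0]*d; y=(v-K[1,2])/K[1,1]*d
    P=np.stack([x,-y,-d],-1)@rot(m['orientation']).T+np.array(m['origin']); P[d==0]=np.nan
    return im,d,P
def rect(P,mask):
    m=mask.astype(np.uint8); n,l,s,_=cv2.connectedComponentsWithStats(m)
    for i in range(1,n):
        if s[i,4]<60: continue
        q=P[l==i]; r=cv2.minAreaRect((q[:,:2]*1000).astype(np.float32))
        print(s[i,:5],'z',np.round(np.median(q[:,2]),4),'rect mm',np.round(cv2.boxPoints(r)).tolist(),np.round(r[2],1))
E
python3 - <<'E'
from h import *
im,d,P=cloud('top'); z=P[...,2]
roi=np.zeros(z.shape,bool); roi[60:300,240:520]=1
print('roof');rect(P,roi&(z>.116))
print('box');rect(P,roi&(z>.095)&(z<.114))
print('all');rect(P,roi&(z>.04))
for n in ['box_left','box_right','cabinet','door_face']:
    for r in outline_of('top',n)[:2]:
        mm=r['pixels']; q=P[mm]; v,u=np.nonzero(mm); print(n,round(r['score'],2),u.min(),u.max(),v.min(),v.max(),np.round(np.nanmedian(q,0),3))
        rect(P,mm&(z>.09))
E
```

```text
roof
[ 350   74  100  111 8053] z 0.1239 rect mm [[586.0, -198.0], [826.0, -220.0], [846.0, -12.0], [605.0, 10.0]] 84.7
[322 183  30  94 442] z 0.1199 rect mm [[398.0, 68.0], [596.0, 6.0], [599.0, 16.0], [401.0, 78.0]] 72.7
box
[269 155  10  10  81] z 0.1084 rect mm [[644.0, 179.0], [658.0, 165.0], [672.0, 178.0], [659.0, 192.0]] 43.6
[ 347  157   99   59 4149] z 0.1055 rect mm [[515.0, -190.0], [640.0, -201.0], [659.0, 11.0], [535.0, 22.0]] 84.7
all
[  322    74   128   203 13083] z 0.1224 rect mm [[354.0, -150.0], [820.0, -244.0], [866.0, -17.0], [400.0, 77.0]] 78.6
[267 154  20  21 317] z 0.0759 rect mm [[630.0, 165.0], [670.0, 151.0], [684.0, 191.0], [644.0, 205.0]] 70.4
[ 473  162   36   44 1225] z 0.0686 rect mm [[542.0, -335.0], [632.0, -356.0], [645.0, -296.0], [556.0, -275.0]] 77.0
[482 229  14  14 156] z 0.0765 rect mm [[460.0, -308.0], [490.0, -310.0], [491.0, -285.0], [462.0, -282.0]] 85.9
box_left 0.6 350 395 157 217 [ 0.588 -0.04   0.105]
[ 351  157   45   59 2383] z 0.1055 rect mm [[525.0, -82.0], [649.0, -94.0], [658.0, -0.0], [534.0, 12.0]] 84.5
box_right 0.58 395 442 159 205 [ 0.595 -0.143  0.105]
[ 397  159   46   42 1704] z 0.1055 rect mm [[554.0, -189.0], [640.0, -196.0], [649.0, -99.0], [563.0, -91.0]] 84.9
cabinet 0.65 322 449 74 276 [ 0.729 -0.099  0.124]
[ 322   74  128  203 8645] z 0.1238 rect mm [[354.0, -149.0], [819.0, -244.0], [865.0, -17.0], [400.0, 77.0]] 78.5
door_face 0.92 323 351 183 275 [0.498 0.042 0.12 ]
[323 183  29  93 443] z 0.1198 rect mm [[399.0, 68.0], [595.0, 7.0], [599.0, 18.0], [402.0, 79.0]] 72.6
```

Request:
move_arm(steps=[{"jaw": 0,"ax": 0.12},{"jaw": 0,"ax": 0.12},{"jaw": 0,"ax": 0.12},{"jaw": 0,"y": 1.9,"z": -3.5},{"jaw": 0,"y": 1.9,"z": -3.5},{"jaw": 0,"y": 1.9,"z": -3.5},{"jaw": 0,"y": 1.9,"z": -3.5},{"jaw": 0,"y": 1.9,"z": -3.5},{"jaw": 0,"y": 1.9,"z": -3.5},{"jaw": 0,"y": 1.9,"z": -3.5}], grip_force=20)

```text
invalid input at $.steps[0]: expected keys jaw, x, y, z, ax, ay, az
```

```bash
cat >> h.py <<'E'
O=np.array([.5955,-.094]); ex=np.array([.9958,-.0914]); ey=np.array([.0914,.9958])
def cab(p): d=np.array(p)[:2]-O; return np.round([d@ex*1000,d@ey*1000],1)
E
python3 - <<'E'
from h import *
s=st(); print(cab(s['tool_pos']))
E
```

```text
t 1.15 p [ 0.1883 -0.6482  0.2135] F [ 0.5  0.6 -0. ] w 0.094
[[ 0.     0.96   0.279]
 [ 0.     0.279 -0.96 ]
 [-1.     0.     0.   ]]
[-354.8 -589.1]
```

All keys are needed in every row.

Request:
move_arm(steps=[{"jaw": 0,"x": 0,"y": 0,"z": 0,"ax": 0.12,"ay": 0,"az": 0},{"jaw": 0,"x": 0,"y": 0,"z": 0,"ax": 0.12,"ay": 0,"az": 0},{"jaw": 0,"x": 0,"y": 0,"z": 0,"ax": 0.12,"ay": 0,"az": 0},{"jaw": 0,"x": 0,"y": 1.9,"z": -3.5,"ax": 0,"ay": 0,"az": 0},{"jaw": 0,"x": 0,"y": 1.9,"z": -3.5,"ax": 0,"ay": 0,"az": 0},{"jaw": 0,"x": 0,"y": 1.9,"z": -3.5,"ax": 0,"ay": 0,"az": 0},{"jaw": 0,"x": 0,"y": 1.9,"z": -3.5,"ax": 0,"ay": 0,"az": 0},{"jaw": 0,"x": 0,"y": 1.9,"z": -3.5,"ax": 0,"ay": 0,"az": 0},{"jaw": 0,"x": 0,"y": 1.9,"z": -3.5,"ax": 0,"ay": 0,"az": 0},{"jaw": 0,"x": 0,"y": 1.9,"z": -3.5,"ax": 0,"ay": 0,"az": 0}], grip_force=20)

```text
time_s: 1.98
tool_pos: [0.3423, -0.415, 0.2119]
tcp_rot: [-0.472, -0.525, -0.472, 0.528]
force: [0.5, -1.9, 0.1]
grip_width: 0.0309
```

```bash
python3 - <<'E'
from h import *
s=st(); print(cab(s['tool_pos']))
E
```

```text
t 1.98 p [ 0.3423 -0.415   0.2119] F [ 0.5 -1.9  0.1] w 0.031
[[-0.003  0.994 -0.109]
 [-0.004 -0.109 -0.994]
 [-1.    -0.002  0.004]]
[-222.8 -342.8]
```

Request:
move_arm(steps=[{"jaw": 0,"x": 0,"y": 1.8,"z": -3.2,"ax": -0.018,"ay": 0,"az": 0},{"jaw": 0,"x": 0,"y": 1.8,"z": -3.2,"ax": 0,"ay": 0,"az": 0},{"jaw": 0,"x": 0,"y": 1.8,"z": -3.2,"ax": 0,"ay": 0,"az": 0},{"jaw": 0,"x": 0,"y": 1.8,"z": -3.2,"ax": 0,"ay": 0,"az": 0},{"jaw": 0,"x": 0,"y": 1.8,"z": -3.2,"ax": 0,"ay": 0,"az": 0},{"jaw": 0,"x": 0,"y": 1.8,"z": -3.2,"ax": 0,"ay": 0,"az": 0},{"jaw": 0,"x": 0,"y": 1.8,"z": -3.2,"ax": 0,"ay": 0,"az": 0},{"jaw": 0,"x": 0,"y": 1.8,"z": -3.2,"ax": 0,"ay": 0,"az": 0},{"jaw": 0,"x": 0,"y": 1.2,"z": -2.0,"ax": 0,"ay": 0,"az": 0},{"jaw": 0,"x": 0,"y": 0,"z": 0,"ax": 0,"ay": 0,"az": 0}])

```text
time_s: 2.82
tool_pos: [0.5339, -0.132, 0.2136]
tcp_rot: [0.481, 0.52, 0.477, -0.52]
force: [-1.0, 1.5, -0.8]
grip_width: 0.0004
```

```bash
python3 - <<'E'
from h import *
s=st(); print(cab(s['tool_pos']))
E
```

```text
t 2.82 p [ 0.5339 -0.132   0.2136] F [-1.   1.5 -0.8] w 0.0
[[ 0.004  0.997 -0.082]
 [-0.004 -0.082 -0.997]
 [-1.     0.005  0.004]]
[-57.9 -43.5]
```

Request:
move_arm(steps=[{"jaw": 0,"x": 0,"y": -0.5,"z": 0.7,"ax": 0,"ay": 0,"az": 0},{"jaw": 0,"x": 3.5,"y": 0,"z": 0,"ax": 0,"ay": 0,"az": 0},{"jaw": 0,"x": 3.5,"y": 0,"z": 0,"ax": 0,"ay": 0,"az": 0},{"jaw": 0,"x": 3.5,"y": 0,"z": 0,"ax": 0,"ay": 0,"az": 0},{"jaw": 0,"x": 3.5,"y": 0,"z": 0,"ax": 0,"ay": 0,"az": 0},{"jaw": 0,"x": 1.3,"y": 0,"z": 0,"ax": 0,"ay": 0,"az": 0},{"jaw": 0,"x": 0,"y": 0,"z": 0,"ax": 0,"ay": 0,"az": 0}])

```text
time_s: 3.4
tool_pos: [0.5265, -0.1483, 0.058]
tcp_rot: [0.483, 0.522, 0.473, -0.521]
force: [-0.7, -0.8, 0.7]
grip_width: 0.0004
```

```bash
python3 - <<'E'
from h import *
s=st(); print(cab(s['tool_pos']))
im,d=get_image('scene'); cv2.imwrite('pics/s1.png',im[120:350,150:450].repeat(2,0).repeat(2,1))
E
```

```text
t 3.4 p [ 0.5265 -0.1483  0.058 ] F [-0.7 -0.8  0.7] w 0.0
[[ 0.01   0.996 -0.086]
 [-0.009 -0.086 -0.996]
 [-1.     0.011  0.008]]
[-63.8 -60.3]
```

View pics/s1.png

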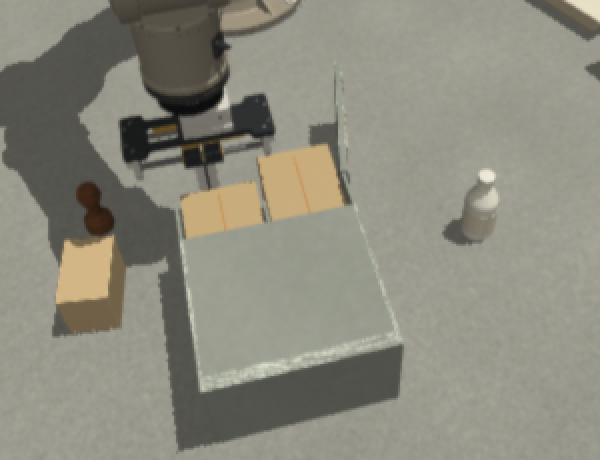

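Request:
move_arm(steps=[{"jaw": 0,"x": 0,"y": 0.8,"z": -0.8,"ax": 0,"ay": 0,"az": 0},{"jaw": 0,"x": 0,"y": 1,"z": 0,"ax": 0,"ay": 0,"az": 0},{"jaw": 0,"x": 0,"y": 1,"z": 0,"ax": 0,"ay": 0,"az": 0},{"jaw": 0,"x": 0,"y": 1,"z": 0,"ax": 0,"ay": 0,"az": 0},{"jaw": 0,"x": 0,"y": 0.8,"z": 0,"ax": 0,"ay": 0,"az": 0}])

```text
time_s: 3.87
tool_pos: [0.5772, -0.1473, 0.0654]
tcp_rot: [0.483, 0.523, 0.471, -0.521]
force: [-3.4, 0.7, -2.0]
grip_width: 0.0007
```

```bash
python3 - <<'E'
from h import *
s=st(); print(cab(s['tool_pos']))
E
```

```text
t 3.87 p [ 0.5772 -0.1473  0.0654] F [-3.4  0.7 -2. ] w 0.001
[[ 0.014  0.996 -0.09 ]
 [-0.011 -0.09  -0.996]
 [-1.     0.015  0.01 ]]
[-13.3 -54.8]
```

Request:
move_arm(steps=[{"jaw": 0,"x": 0,"y": 0.4,"z": 0,"ax": 0,"ay": 0,"az": 0},{"jaw": 0,"x": 0,"y": 0.4,"z": 0,"ax": 0,"ay": 0,"az": 0}])

```text
time_s: 4.03
tool_pos: [0.5855, -0.1479, 0.0664]
tcp_rot: [0.483, 0.522, 0.472, -0.522]
force: [-37.6, 5.6, 27.2]
grip_width: 0.0006
```

Request:
move_arm(steps=[{"jaw": 0,"x": 0,"y": 0.2,"z": 0,"ax": 0,"ay": 0,"az": 0}])

```text
time_s: 4.12
tool_pos: [0.5853, -0.148, 0.0664]
tcp_rot: [-0.481, -0.521, -0.473, 0.523]
force: [-19.9, 2.7, 15.3]
grip_width: 0.0006
```

Request:
move_arm(steps=[{"jaw": 0,"x": 0,"y": 0.2,"z": 0,"ax": 0,"ay": 0,"az": 0}])

```text
time_s: 4.2
tool_pos: [0.5852, -0.1479, 0.0664]
tcp_rot: [-0.48, -0.52, -0.474, 0.524]
force: [-16.0, 2.0, 11.8]
grip_width: 0.0007
```

```bash
python3 - <<'E'
from h import *
s=st(); print(cab(s['tool_pos']))
E
```

```text
t 4.2 p [ 0.5852 -0.1479  0.0664] F [-16.    2.   11.8] w 0.001
[[ 0.001  0.996 -0.09 ]
 [-0.011 -0.09  -0.996]
 [-1.     0.002  0.01 ]]
[ -5.3 -54.7]
```

Request:
move_arm(steps=[{"jaw": 0,"x": 0,"y": -3,"z": 0,"ax": 0,"ay": 0,"az": 0},{"jaw": 0,"x": -1,"y": -3.5,"z": 0,"ax": 0,"ay": 0,"az": 0},{"jaw": 0,"x": -2,"y": -3,"z": -1,"ax": 0,"ay": 0,"az": 0},{"jaw": 0,"x": -2,"y": 0,"z": -3,"ax": 0,"ay": 0,"az": 0},{"jaw": 0,"x": 0,"y": 0,"z": -3.5,"ax": 0,"ay": 0,"az": 0},{"jaw": 0,"x": 0,"y": 0,"z": -2.5,"ax": 0,"ay": 0,"az": 0},{"jaw": 0,"x": 0,"y": 0,"z": 0,"ax": 0,"ay": 0,"az": 0}])

```text
time_s: 4.78
tool_pos: [0.4992, -0.0373, 0.1201]
tcp_rot: [-0.481, -0.522, -0.471, 0.524]
force: [0.1, 0.8, 0.4]
grip_width: 0.0007
```

```bash
python3 - <<'E'
from h import *
s=st(); print(cab(s['tool_pos']))
im,d,P=cloud('top'); cv2.imwrite('pics/t2.png',im[60:310,240:520].repeat(2,0).repeat(2,1))
for n in ['box_left','box_right']:
    for r in outline_of('top',n)[:2]:
        print(n,r['score']); rect(P,r['pixels']&(P[...,2]>.09)&(P[...,2]<.114))
E
```

```text
t 4.78 p [ 0.4992 -0.0373  0.1201] F [0.1 0.8 0.4] w 0.001
[[ 0.008  0.996 -0.094]
 [-0.011 -0.094 -0.995]
 [-1.     0.009  0.01 ]]
[-101.1   47.6]
box_left 0.97
[354 158  42  20 670] z 0.1053 rect mm [[608.0, -90.0], [651.0, -92.0], [656.0, -1.0], [612.0, 1.0]] 87.1
box_left 0.49
[400 160  42  23 341] z 0.1056 rect mm [[594.0, -190.0], [639.0, -196.0], [649.0, -104.0], [605.0, -98.0]] 83.2
box_right 0.57
[400 160  42  25 374] z 0.1055 rect mm [[591.0, -190.0], [639.0, -195.0], [649.0, -103.0], [601.0, -98.0]] 83.9
```

View pics/t2.png

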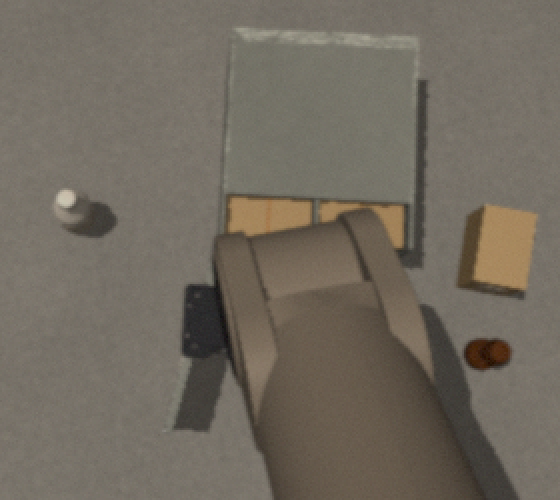

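The right box's front is at cabinet x of about +5, so it's home. Now the left box.

Request:
move_arm(steps=[{"jaw": 0,"x": 3,"y": -0.5,"z": -0.3,"ax": 0,"ay": 0,"az": 0},{"jaw": 0,"x": 2.7,"y": 0,"z": 0,"ax": 0,"ay": 0,"az": 0},{"jaw": 0,"x": 0,"y": 0,"z": 0,"ax": 0,"ay": 0,"az": 0},{"jaw": 0,"x": 0,"y": 1.2,"z": 0,"ax": 0,"ay": 0,"az": 0},{"jaw": 0,"x": 0,"y": 1.2,"z": 0,"ax": 0,"ay": 0,"az": 0},{"jaw": 0,"x": 0,"y": 1.2,"z": 0,"ax": 0,"ay": 0,"az": 0},{"jaw": 0,"x": 0,"y": 1.2,"z": 0,"ax": 0,"ay": 0,"az": 0},{"jaw": 0,"x": 0,"y": 1.2,"z": 0,"ax": 0,"ay": 0,"az": 0},{"jaw": 0,"x": 0,"y": 1.2,"z": 0,"ax": 0,"ay": 0,"az": 0}])

```text
time_s: 5.68
tool_pos: [0.5735, -0.0563, 0.0672]
tcp_rot: [-0.478, -0.525, -0.466, 0.528]
force: [-1.9, 0.2, -0.2]
grip_width: 0.0006
```

```bash
python3 - <<'E'
from h import *
s=st(); print(cab(s['tool_pos']))
E
```

```text
t 5.68 p [ 0.5735 -0.0563  0.0672] F [-1.9  0.2 -0.2] w 0.001
[[ 0.007  0.994 -0.108]
 [-0.015 -0.108 -0.994]
 [-1.     0.009  0.014]]
[-25.3  35.5]
```

Request:
move_arm(steps=[{"jaw": 0,"x": 0,"y": 0.7,"z": -0.1,"ax": -0.015,"ay": 0,"az": 0},{"jaw": 0,"x": 0,"y": 0.7,"z": -0.1,"ax": 0,"ay": 0,"az": 0}])

```text
time_s: 5.85
tool_pos: [0.5915, -0.0574, 0.0693]
tcp_rot: [-0.482, -0.522, -0.47, 0.524]
force: [-2.0, -0.8, -0.3]
grip_width: 0.0006
```

Request:
move_arm(steps=[{"jaw": 0,"x": 0,"y": 0.4,"z": -0.1,"ax": 0,"ay": 0,"az": 0}])

```text
time_s: 5.93
tool_pos: [0.5934, -0.0572, 0.0694]
tcp_rot: [-0.481, -0.52, -0.471, 0.526]
force: [-44.0, 0.8, 31.6]
grip_width: 0.0008
```

Request:
move_arm(steps=[{"jaw": 0,"x": 0,"y": 0.3,"z": 0,"ax": 0,"ay": 0,"az": 0}])

```text
time_s: 6.02
tool_pos: [0.5932, -0.0574, 0.0694]
tcp_rot: [-0.479, -0.518, -0.473, 0.528]
force: [-32.8, 6.6, 24.3]
grip_width: 0.0001
```

```bash
python3 - <<'E'
from h import *
s=st(); print(cab(s['tool_pos']))
E
```

```text
t 6.02 p [ 0.5932 -0.0574  0.0694] F [-32.8   6.6  24.3] w 0.0
[[-0.005  0.996 -0.094]
 [-0.016 -0.094 -0.995]
 [-1.    -0.003  0.017]]
[-5.7 36.3]
```

Request:
move_arm(steps=[{"jaw": 0,"x": 0,"y": -3,"z": 0,"ax": 0,"ay": 0.0,"az": 0},{"jaw": 0,"x": -2,"y": -3,"z": 0,"ax": 0,"ay": 0,"az": 0},{"jaw": 0,"x": -3.5,"y": -2,"z": 0,"ax": 0,"ay": 0,"az": 0},{"jaw": 0,"x": -3.5,"y": -1.5,"z": 0,"ax": 0,"ay": 0,"az": 0},{"jaw": 0,"x": -2,"y": -1.5,"z": -3,"ax": 0,"ay": 0,"az": 0},{"jaw": 0,"x": 0,"y": 0,"z": -3.8,"ax": 0,"ay": 0,"az": 0},{"jaw": 0,"x": 0,"y": 0,"z": -3.8,"ax": 0,"ay": 0,"az": 0},{"jaw": 0,"x": 0,"y": 0,"z": -3.5,"ax": 0,"ay": 0,"az": 0},{"jaw": 0,"x": 0,"y": 0,"z": 0,"ax": 0,"ay": 0,"az": 0}])

```text
time_s: 6.77
tool_pos: [0.4976, 0.0992, 0.1894]
tcp_rot: [-0.478, -0.522, -0.47, 0.527]
force: [-1.4, 1.1, -0.3]
grip_width: 0.0005
```

```bash
cat >> h.py <<'E'
def look(f):
    s=st(); print('cab',cab(s['tool_pos']))
    im,d,P=cloud('top'); cv2.imwrite(f,im[60:310,240:520].repeat(2,0).repeat(2,1)); z=P[...,2]
    for n,lo,hi in [('box_left',.09,.114),('box_right',.09,.114),('door_face',.11,.13)]:
        for r in outline_of('top',n)[:1]:
            m=(r['pixels']&(z>lo)&(z<hi)); q=P[m]
            if len(q)<20: print(n,'few'); continue
            print(n,round(r['score'],2),'corners cab',[cab(c/1000).tolist() for c in cv2.boxPoints(cv2.minAreaRect((q[:,:2]*1000).astype(np.float32)))])
E
python3 - <<'E'
from h import *
look('pics/t3.png')
E
```

```text
t 6.77 p [0.4976 0.0992 0.1894] F [-1.4  1.1 -0.3] w 0.0
[[ 0.003  0.995 -0.101]
 [-0.014 -0.101 -0.995]
 [-1.     0.004  0.014]]
cab [-115.2  183.4]
box_left 0.56 corners cab [[4.0, 2.6], [56.0, 3.8], [53.9, 97.4], [1.9, 96.2]]
box_right 0.88 corners cab [[3.8, -96.2], [53.6, -95.9], [53.1, -2.4], [3.3, -2.7]]
```

View pics/t3.png

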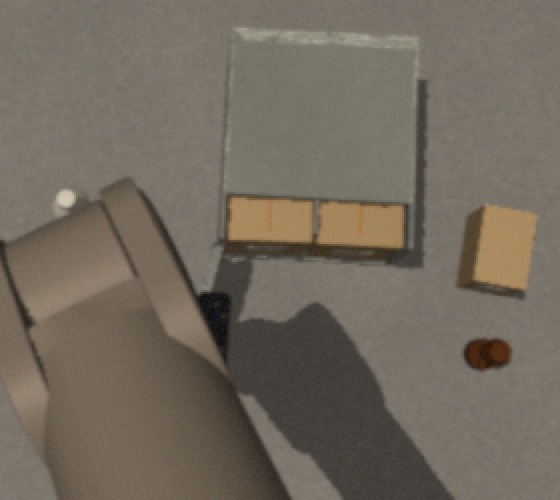

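Both boxes are level and home: (270,225) and (360,225) in the enlarged crop. Next I'll go down outside the door and work out the arc.

Request:
move_arm(steps=[{"jaw": 0,"x": 3.5,"y": 0,"z": 0,"ax": 0,"ay": 0,"az": 0},{"jaw": 0,"x": 3.5,"y": 0,"z": 0,"ax": 0,"ay": 0,"az": 0},{"jaw": 0,"x": 3.5,"y": 0,"z": 0,"ax": 0,"ay": 0,"az": 0},{"jaw": 0,"x": 2,"y": 0,"z": 0,"ax": 0,"ay": 0,"az": 0},{"jaw": 0,"x": 0,"y": 0,"z": 0,"ax": 0,"ay": 0,"az": 0}])

```text
time_s: 7.38
tool_pos: [0.5002, 0.0819, 0.0611]
tcp_rot: [-0.475, -0.526, -0.463, 0.532]
force: [-1.3, -0.3, -0.5]
grip_width: 0.0006
```

```bash
python3 - <<'E'
from h import *
s=st(); print(cab(s['tool_pos']))
im,d=get_image('scene'); cv2.imwrite('pics/s4.png',im[80:330,180:480].repeat(2,0).repeat(2,1))
for a in range(105,-1,-7):
    A=np.radians(a); r=118; sn,c=np.sin(A),np.cos(A); off=5+12.5*abs(sn)+8*abs(c)
    print(a,np.round([-8-r*sn-off*c,104-r*c+off*sn],0))
E
```

```text
t 7.38 p [0.5002 0.0819 0.0611] F [-1.3 -0.3 -0.5] w 0.001
[[ 0.006  0.993 -0.119]
 [-0.018 -0.119 -0.993]
 [-1.     0.008  0.017]]
[-111.   166.4]
105 [-117.  153.]
98 [-122.  139.]
91 [-126.  124.]
84 [-127.  110.]
77 [-127.   96.]
70 [-126.   82.]
63 [-122.   68.]
56 [-117.   54.]
49 [-110.   41.]
42 [-101.   29.]
35 [-91.  18.]
28 [-79.   8.]
21 [-66.  -0.]
14 [-52.  -7.]
7 [-37. -11.]
0 [-21. -14.]
```

View pics/s4.png

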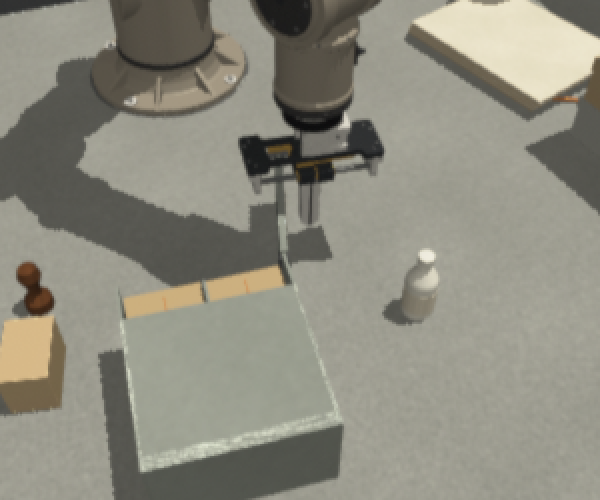

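The fingers are outside the door, at (310,200) with the door at (285,220). Starting the swing.

Request:
move_arm(steps=[{"jaw": 0,"x": -0.6,"y": -0.6,"z": 1.3,"ax": -0.03,"ay": 0,"az": 0},{"jaw": 0,"x": 0,"y": -0.6,"z": 1.3,"ax": 0,"ay": 0,"az": 0},{"jaw": 0,"x": 0,"y": -0.4,"z": 1.5,"ax": 0,"ay": 0,"az": 0},{"jaw": 0,"x": 0,"y": -0.1,"z": 1.5,"ax": 0,"ay": 0,"az": 0},{"jaw": 0,"x": 0,"y": 0,"z": 1.5,"ax": 0,"ay": 0,"az": 0},{"jaw": 0,"x": 0,"y": 0.1,"z": 1.5,"ax": 0,"ay": 0,"az": 0}])

```text
time_s: 7.93
tool_pos: [0.4787, -0.0063, 0.0776]
tcp_rot: [0.484, 0.523, 0.468, -0.523]
force: [0.9, 1.3, -0.4]
grip_width: 0.0003
```

```bash
python3 - <<'E'
from h import *
s=st(); print(cab(s['tool_pos']))
im,d=get_image('scene'); cv2.imwrite('pics/s5.png',im[80:330,180:480].repeat(2,0).repeat(2,1))
E
```

```text
t 7.93 p [ 0.4787 -0.0063  0.0776] F [ 0.9  1.3 -0.4] w 0.0
[[ 0.015  0.996 -0.093]
 [-0.017 -0.093 -0.996]
 [-1.     0.017  0.015]]
[-124.3   76.7]
```

View pics/s5.png

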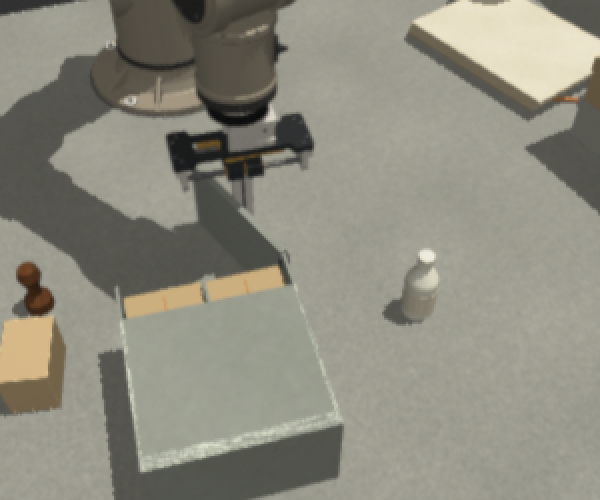

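The door is following; it now runs from (200,185) to (285,250).

Request:
move_arm(steps=[{"jaw": 0,"x": 0.4,"y": 0.3,"z": 1.2,"ax": 0,"ay": 0,"az": -0.01},{"jaw": 0,"x": 0.4,"y": 0.5,"z": 1.2,"ax": 0,"ay": 0,"az": 0},{"jaw": 0,"x": 0,"y": 0.8,"z": 1.2,"ax": 0,"ay": 0,"az": 0},{"jaw": 0,"x": 0,"y": 0.9,"z": 1.0,"ax": 0,"ay": 0,"az": 0},{"jaw": 0,"x": 0,"y": 1.0,"z": 0.9,"ax": 0,"ay": 0,"az": 0},{"jaw": 0,"x": 0,"y": 1.1,"z": 0.7,"ax": 0,"ay": 0,"az": 0}])

```text
time_s: 8.48
tool_pos: [0.5207, -0.0834, 0.0791]
tcp_rot: [-0.481, -0.525, -0.465, 0.526]
force: [-1.4, -0.1, -0.8]
grip_width: 0.0007
```

```bash
python3 - <<'E'
from h import *
s=st(); print(cab(s['tool_pos']))
im,d=get_image('scene'); cv2.imwrite('pics/s6.png',im[80:330,180:480].repeat(2,0).repeat(2,1))
E
```

```text
t 8.48 p [ 0.5207 -0.0834  0.0791] F [-1.4 -0.1 -0.8] w 0.001
[[ 0.014  0.994 -0.106]
 [-0.018 -0.106 -0.994]
 [-1.     0.016  0.017]]
[-75.4   3.7]
```

View pics/s6.png

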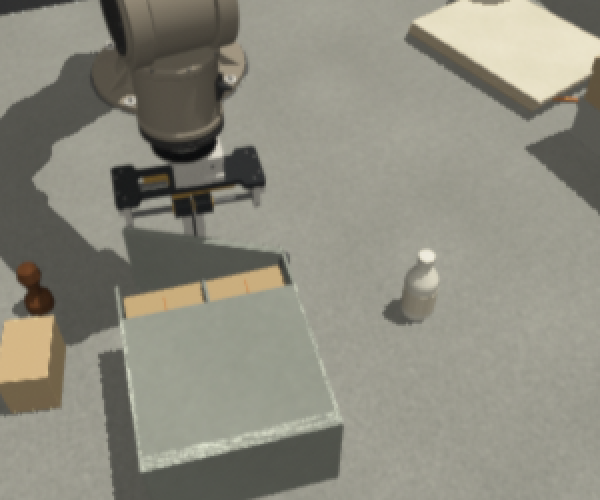

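Request:
move_arm(steps=[{"jaw": 0,"x": 0.3,"y": 1.0,"z": 0.3,"ax": 0,"ay": 0,"az": 0},{"jaw": 0,"x": 0.3,"y": 1.0,"z": 0.2,"ax": 0,"ay": 0,"az": 0},{"jaw": 0,"x": 0.3,"y": 0.8,"z": 0.1,"ax": 0,"ay": 0,"az": 0},{"jaw": 0,"x": 0.2,"y": 0.7,"z": 0,"ax": 0,"ay": 0,"az": 0},{"jaw": 0,"x": 0,"y": 0.5,"z": 0,"ax": 0,"ay": 0,"az": 0}])

```text
time_s: 8.95
tool_pos: [0.566, -0.098, 0.0705]
tcp_rot: [0.481, 0.527, 0.462, -0.527]
force: [-0.3, -0.2, 1.0]
grip_width: 0.0005
```

```bash
python3 - <<'E'
from h import *
s=st(); print(cab(s['tool_pos']))
E
```

```text
t 8.95 p [ 0.566  -0.098   0.0705] F [-0.3 -0.2  1. ] w 0.0
[[ 0.018  0.994 -0.111]
 [-0.019 -0.111 -0.994]
 [-1.     0.02   0.017]]
[-29.   -6.7]
```

Request:
move_arm(steps=[{"jaw": 0,"x": 0,"y": 0.4,"z": 0,"ax": 0,"ay": 0,"az": 0},{"jaw": 0,"x": 0,"y": 0.3,"z": 0,"ax": 0,"ay": 0,"az": 0}])

```text
time_s: 9.12
tool_pos: [0.5722, -0.0984, 0.07]
tcp_rot: [-0.48, -0.526, -0.463, 0.528]
force: [-23.0, 2.2, 18.4]
grip_width: 0.0005
```

Request:
move_arm(steps=[{"jaw": 0,"x": 0,"y": 0.3,"z": 0,"ax": 0,"ay": 0,"az": 0}])

```text
time_s: 9.2
tool_pos: [0.5722, -0.0985, 0.0695]
tcp_rot: [-0.478, -0.524, -0.465, 0.529]
force: [-26.5, 2.1, 20.4]
grip_width: 0.0007
```

Request:
move_arm(steps=[{"jaw": 0,"x": 0,"y": 0.2,"z": 0,"ax": 0,"ay": 0,"az": 0}])

```text
time_s: 9.28
tool_pos: [0.5719, -0.0983, 0.0691]
tcp_rot: [-0.477, -0.523, -0.466, 0.531]
force: [-10.0, 1.0, 8.3]
grip_width: 0.0008
```

```bash
python3 - <<'E'
from h import *
s=st(); print(cab(s['tool_pos']))
E
```

```text
t 9.28 p [ 0.5719 -0.0983  0.0691] F [-10.    1.    8.3] w 0.001
[[ 0.002  0.994 -0.11 ]
 [-0.019 -0.11  -0.994]
 [-1.     0.004  0.019]]
[-23.1  -6.5]
```

The stop came at x = -23, with the same 2 mm offset from nominal as the boxes, so the door should be shut. I'll back off and check.

Request:
move_arm(steps=[{"jaw": 0,"x": 0,"y": -1.5,"z": 0,"ax": 0,"ay": 0,"az": 0},{"jaw": 0,"x": -2,"y": -3,"z": 0,"ax": 0,"ay": 0,"az": 0},{"jaw": 0,"x": -3.5,"y": -2,"z": 0,"ax": 0,"ay": 0,"az": 0},{"jaw": 0,"x": -3.5,"y": 0,"z": 0,"ax": 0,"ay": 0,"az": 0},{"jaw": 0,"x": -1.5,"y": 0,"z": 3.5,"ax": 0,"ay": 0,"az": 0},{"jaw": 0,"x": 0,"y": 0,"z": 4,"ax": 0,"ay": 0,"az": 0},{"jaw": 0,"x": 0,"y": 0,"z": 4,"ax": 0,"ay": 0,"az": 0},{"jaw": 0,"x": 0,"y": 0,"z": 4,"ax": 0,"ay": 0,"az": 0},{"jaw": 0,"x": 0,"y": 0,"z": 4,"ax": 0,"ay": 0,"az": 0},{"jaw": 0,"x": 0,"y": 0,"z": 0,"ax": 0,"ay": 0,"az": 0}])

```text
time_s: 10.12
tool_pos: [0.4839, -0.2851, 0.1845]
tcp_rot: [-0.482, -0.519, -0.469, 0.527]
force: [-0.7, -0.7, -0.4]
grip_width: 0.0004
```

```bash
python3 - <<'E'
from h import *
look('pics/t7.png')
im,d=get_image('scene'); cv2.imwrite('pics/s7.png',im[80:330,180:480].repeat(2,0).repeat(2,1))
for c in ['top','scene']:
    for n in ['door_face','door_hinge','box_left','box_right','glue','stamp','carton']:
        print(c,n,[(np.round(r['location'],3).tolist(),round(r['score'],2)) for r in (landmark_of(c,n)[:1])])
E
```

```text
t 10.12 p [ 0.4839 -0.2851  0.1845] F [-0.7 -0.7 -0.4] w 0.0
[[ 0.004  0.995 -0.096]
 [-0.021 -0.096 -0.995]
 [-1.     0.006  0.021]]
cab [ -93.7 -200.5]
box_left 0.92 corners cab [[3.5, 3.1], [54.9, 3.8], [53.7, 97.3], [2.3, 96.6]]
box_right 0.71 corners cab [[2.8, -96.2], [53.1, -96.5], [53.7, -0.5], [3.3, -0.2]]
door_face 0.7 corners cab [[-13.8, -101.3], [-3.1, -101.4], [-2.2, 103.9], [-12.9, 104.0]]
top door_face [([0.58, -0.093, 0.063], 0.63)]
top door_hinge [([0.597, 0.016, 0.066], 0.67)]
top box_left []
top box_right []
top glue [([0.66, 0.178, -0.001], 0.55)]
top stamp [([0.473, -0.296, 0.001], 0.39)]
top carton [([0.587, -0.319, 0.002], 0.64)]
scene door_face [([0.584, -0.094, 0.061], 0.95)]
scene door_hinge [([0.6, 0.011, 0.06], 0.69)]
scene box_left []
scene box_right [([0.477, -0.301, 0.0], 0.27)]
scene glue [([0.656, 0.182, -0.001], 0.56)]
scene stamp [([0.475, -0.301, -0.001], 0.79)]
scene carton [([0.592, -0.312, -0.002], 0.9)]
```

View pics/t7.png

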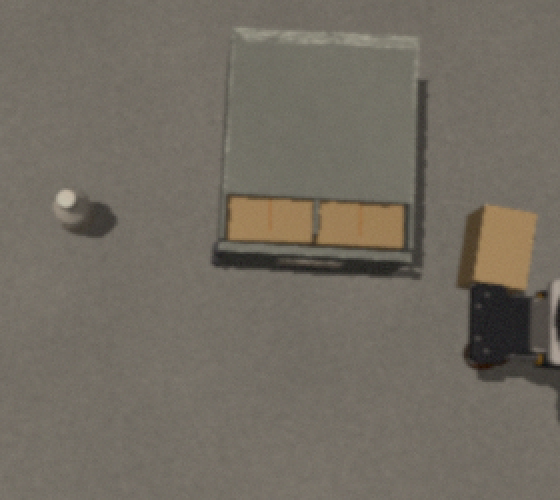

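View pics/s7.png

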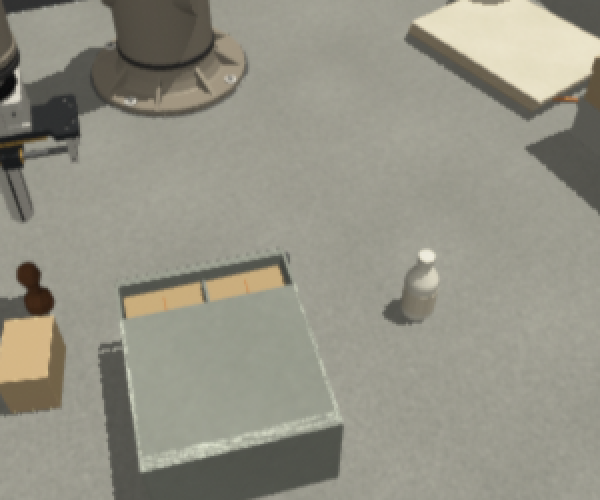

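The top view shows the door parallel and shut at row 250, with the boxes behind it. Glue, stamp and carton are unmoved, and the gripper is well clear above the stamp. Handing in.

```bash
python3 - <<'E'
from h import *
print(workorder.close_job()); st()
E
```

```text
the job is handed in; nothing more can be done
None
the job is handed in; nothing more can be done
```

Both boxes are pushed home, the door is swung shut, and the job was handed in at about 11 s, with no verdict reported. I pushed the right box in first, then the left, with closed fingertips, and then swung the door shut from its outer side.

- **Boxes:** each came to a hard stop, with wrist-force peaks of roughly 45 to 55 N against the 120 N limit. Afterwards both front faces measured about 3 mm behind the cabinet edge, where 5 mm was expected. That is within the 2 mm calibration error. The stops and the two boxes agreed with each other.
- **Door:** it also came to a hard stop. In the top view its outer face measured 13 to 14 mm in front of the cabinet edge (13 expected) and parallel to the front within about 0.3°.
- **Other objects:** the networks put the glue and the stamp within about 4 mm of where they started. The carton read up to 9 mm off in the top view, but only about 4 mm off in the scene view. It looked unmoved in the pictures, and the gripper never went near it at its height.
- **Check that failed:** at the end the networks could no longer locate the boxes' origins (one low-score false hit). The box positions above come from the depth outlines of their tops.

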